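# Sort the pattern weights from the needle tins

### The arm

A 6-joint arm with a two-finger parallel gripper is mounted at the origin on the work surface. World frame = base frame: x ahead of the robot, y to its left, z up, the work surface at z = 0. Lengths are in mm, angles in rad, forces in N, time in s.
With the tool pointing down it reaches from about 350 to 975 mm from the base axis. Payload 7.1 kg.
Tool frame: the origin (TCP) lies at the very end of the fingers, on their centre line; the grasp point (between the pads) lies 19 mm behind it (ctrl.grip_point_offset is the distance from the TCP to the grasp point, in mm); z points along the fingers, y is the direction in which the jaws open and shut (so a half turn about z gives the same grasp; the last joint's range is limited). The gripper opens to 88 mm and grips with 3 to 60 N. Pads are 20 mm wide; open, the fingers measure 115 mm over their backs; the gripper's body (75 mm by 178 mm) begins 61 mm behind the grasp point.
Start: joints at [-1.248, 0.423, 1.63, -0, 1.089, -0.019], TCP at [209.507, -588.822, 194.275] pointing down, gripper open.
Joint ranges: [-3, 3], [-0.9, 2.11], [0.09, 2.58], [-1.31, 4.45], [0.11, 2.69], [-2.54, 2.54]. Speed limits (rad/s): [2.39, 2.39, 3.01, 3.14, 3.14, 3.14].

### API

Orientations are given as a rotation vector (axis times angle).
In Python, from workcell import ctrl gives the robot as it stands.
- The arm moves only by the tool move_arm, never from a script. Its argument "increments" is one flat list of numbers, 5 for each row, row after row: the closure in counts, from 0 (fully open) to 255 (shut), then the shift along the tool's x, y, z in mm, then the turn about the tool's z in degrees. In form: [grip, dx, dy, dz, yaw, grip, dx, dy, dz, yaw, ...]. A call has 1 to 12 rows; each row is the pose to reach, as a shift and turn from the pose measured when the call began, along the tool's axes at that moment; what a row does not reach only later rows make up. A row lasts 1/8 s, in which the tool goes at most 62.5 mm and 10.7 degrees, less where a joint would pass 70% of its speed; a pose out of reach is approached as far as the arm can. A call with a gripper value outside its range is refused whole. The fingers move at their own pace and stop on an object; the grip force is fixed at half the most. Time passes only in rows, so rows that repeat a pose let the fingers close. It gives the time, the measured TCP pose, the force and the opening at its end, in the units of the state.
- ctrl.get_obs(): the state, without advancing time (a new reading comes with each control period).
- ctrl.get_image(name): name is "side" or "top"; returns a dict with "frame" (480x640x3 uint8, red, green, blue), "vertical_fov" (degrees; the focal length in pixels is half the picture's height over the tangent of half this angle, whatever the lens; pixels are square), "cx", "cy" (the principal point, pixels), "pose" (4x4, takes a point from camera to world coordinates). Camera axes: x right, y down, z forward; pixel columns grow to the right and rows downward; lengths in mm; the calibration is good to about 2 mm. A picture is of the moment at which its call begins. There is no depth.
- ctrl.close_job(): hands the job in, once; it reports no verdict.
The state is a dict: "t": time; "qpos": joint angles; "qvel": joint speeds; "joint_torque": joint torques, N m; "ee_pos": TCP position; "orientation": TCP orientation; "ft_force": force on the tool from outside, world axes, zero at the start; "moment": the same for the moment, N m; "width": finger opening in mm.
Only numpy, scipy, OpenCV 4.12 (cv2) and the standard library are available. Lean on these libraries where they do the work, as an engineer would, in place of code of your own. Each camera call takes 0.05 s, during which the arm holds its last target.

### The job

On the sewing table stand two slim steel drums that look exactly alike, but each may be a solid pattern weight or a hollow needle tin. Lift each one to feel which it is, then stand every solid one upright in the plain black box and every hollow one upright in the woven basket. Both drums can turn out to be the same kind.

Things in the scene. Friction and masses are not known exactly. Their poses are not given: they have to be found in the camera images.
- drum_a: closed upright brushed-steel drum on the table, 46 mm in diameter, 70 mm high, plain smooth side, origin at the centre of its underside, z up. Looks the same as the other drum whatever is inside. Either a solid pattern weight (0.5 to 0.8 kg in all; its filling has about 3 mm of play) or a hollow needle tin (0.12 to 0.26 kg in all); both drums may be of the same kind. Only its weight on lifting tells. The two stand at least 85 mm apart, centre to centre.
- drum_b: closed upright brushed-steel drum on the table, 46 mm in diameter, 70 mm high, plain smooth side, origin at the centre of its underside, z up. Looks the same as the other drum whatever is inside. Either a solid pattern weight (0.5 to 0.8 kg in all; its filling has about 3 mm of play) or a hollow needle tin (0.12 to 0.26 kg in all); both drums may be of the same kind. Only its weight on lifting tells. The two stand at least 85 mm apart, centre to centre.
- black_box: plain black open box with a white band round its foot, for the solid weights; 120 mm along its x and 180 mm along its y outside, rim 40 mm high, walls and floor 4 mm thick (inner floor 4 mm above the table), open on top, fixed, turned up to 11 degrees about the vertical. Origin at the centre of its underside. Roomy enough for both drums side by side along y, centres 84 mm apart.
- basket: brown woven wicker basket, for the hollow tins; its weave stands out 6 mm round the sides; 120 mm along its x and 180 mm along its y outside, rim 40 mm high, walls and floor 4 mm thick (inner floor 4 mm above the table), open on top, fixed, turned up to 11 degrees about the vertical. Origin at the centre of its underside. Roomy enough for both drums side by side along y, centres 84 mm apart.
There are look-alikes about, which are no part of the job. Leave any pink or purple look-alike of the drum_b alone.

How it is judged (in metres and radians):
At the end, for the whole second after the job is handed in: Each drum stands upright (within 11 degrees) and still on the floor of its container, released: a solid one (pressing on it with more than 3.5 N) inside the black box, a hollow one (less than 3.5 N) inside the woven basket (angle between each of drum_a, drum_b's own z axis and vertical below 0.2 rad and linear speed of each of drum_a, drum_b below 0.02 m/s and ((x of drum_a in the frame of black_box between -0.045 and 0.045 m and y of drum_a in the frame of black_box between -0.075 and 0.075 m and z of drum_a in the frame of black_box below 0.012 m and contact force between drum_a and black_box above 3.5 N) or (x of drum_a in the frame of basket between -0.045 and 0.045 m and y of drum_a in the frame of basket between -0.075 and 0.075 m and z of drum_a in the frame of basket below 0.012 m and contact force between drum_a and basket between 0.5 and 3.5 N)) and ((x of drum_b in the frame of black_box between -0.045 and 0.045 m and y of drum_b in the frame of black_box between -0.075 and 0.075 m and z of drum_b in the frame of black_box below 0.012 m and contact force between drum_b and black_box above 3.5 N) or (x of drum_b in the frame of basket between -0.045 and 0.045 m and y of drum_b in the frame of basket between -0.075 and 0.075 m and z of drum_b in the frame of basket below 0.012 m and contact force between drum_b and basket between 0.5 and 3.5 N))); the robot touches nothing.
It also fails if it takes over 53 s, if anything falls off the work surface, if the arm or the gripper's body presses on something with over 40 N, if the wrist force passes 120 N, or if a joint passes its speed limit or range.

## Working session

There is one attempt and no reset: what is moved stays moved. The work goes in short steps, Python scripts to look and compute and a tool call to move; the robot and the scene stay as the last step left them, time stands still between calls to the robot, and variables do not carry over. Pictures are saved under pics/ and viewed, and the job is handed in when it is done.

Besides the shell and the picture viewer there is one more tool, called after ">>>" as name(argument=value, ...) on one line, values as JSON. move_arm: Moves the arm, as the interface text tells. Its arguments: {"type":"object","properties":{"increments":{"type":"array","items":{"type":"number"}}},"required":["increments"]}

```bash
mkdir -p pics; ls; python3 - <<'E'
from workcell import ctrl
import cv2,pickle
o=ctrl.get_obs();print(o)
for n in("side","top"):
    d=ctrl.get_image(n);cv2.imwrite(f"pics/{n}0.png",d["frame"][:,:,::-1]);pickle.dump(d,open(f"{n}0.pkl","wb"))
    print(n,d["vertical_fov"],d["cx"],d["cy"],d["pose"])
E
```

```text
pics
{'t': 0.0, 'qpos': array([-1.24796867e+00,  4.23810769e-01,  1.63073497e+00,  6.34931739e-05,
        1.08858100e+00, -1.90057858e-02]), 'qvel': array([ 4.78811749e-04,  6.40271115e-05,  9.83973260e-04,  5.47401457e-04,
        1.04149494e-03, -1.13903159e-03]), 'joint_torque': array([-1.54664940e-03, -5.44627082e+01, -2.73670185e+01,  6.43603038e-02,
        2.29661143e-02, -1.37086245e-04]), 'ee_pos': array([ 209.35097025, -588.23539472,  193.50283929]), 'orientation': array([-3.09432248e+00, -5.34035254e-01,  2.77214363e-04]), 'ft_force': array([ 0.82058551, -0.18930682,  0.22456561]), 'moment': array([-0.02154188,  0.03554762, -0.01045004]), 'width': 87.73594755598201}
side 48.49835654340042 327.8036371634012 242.69270425065335 [[-7.72785978e-01 -4.04967274e-01  4.88675085e-01  7.95890283e+01]
 [-6.34509161e-01  5.10131053e-01 -5.80658621e-01  4.88832690e+02]
 [-1.41405974e-02 -7.58793659e-01 -6.51177570e-01  6.07276217e+02]
 [ 0.00000000e+00  0.00000000e+00  0.00000000e+00  1.00000000e+00]]
top 51.62619527282184 321.47152765429917 231.86691583009062 [[-2.52494752e-02 -9.79774714e-01  1.98504341e-01  3.41078169e+02]
 [-9.99547161e-01  2.79947178e-02  1.10348991e-02  5.20661972e+00]
 [-1.63687881e-02 -1.98135825e-01 -9.80037886e-01  8.27588042e+02]
 [ 0.00000000e+00  0.00000000e+00  0.00000000e+00  1.00000000e+00]]
```

View pics/side0.png

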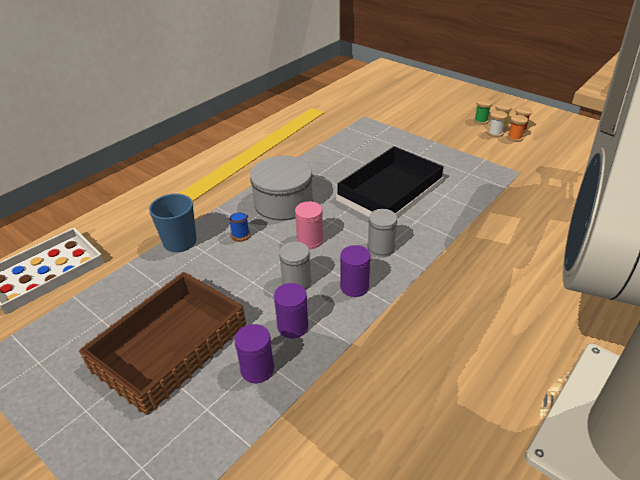

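View pics/top0.png

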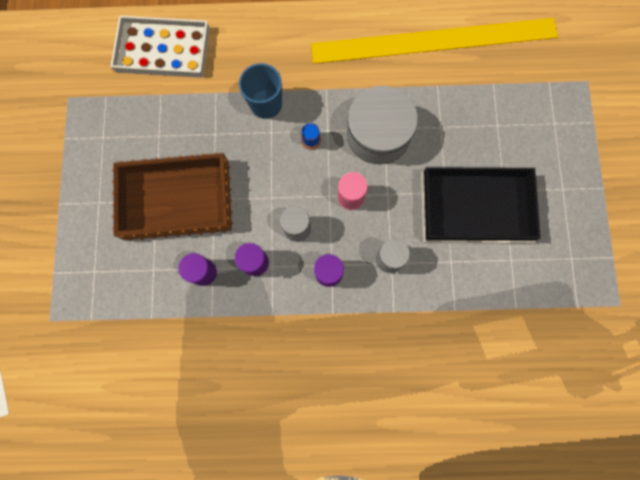

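Both views show the same layout:

| Thing | Top view (px) | Side view (px) |
|---|---|---|
| Plain steel drum 1 | (295,221) | (294,265) |
| Plain steel drum 2 | (394,254) | (382,232) |
| Pink look-alike | (352,189) | (309,225) |
| Purple look-alikes | (197,268), (251,259), (329,269) | (255,352), (291,310), (355,270) |
| Wide lidded tin (too big) | (382,125) | (282,187) |
| Blue spool | (311,134) | (239,226) |

By the description, the two grey 46 mm drums are the ones to lift. I'll check them in close crops.

```bash
python3 - <<'E'
import cv2,numpy as np
s=cv2.imread("pics/side0.png");t=cv2.imread("pics/top0.png")
a=cv2.resize(s[190:310,260:420],None,fx=4,fy=4,interpolation=cv2.INTER_CUBIC)
b=cv2.resize(t[180:300,270:430],None,fx=4,fy=4,interpolation=cv2.INTER_CUBIC)
cv2.imwrite("pics/ca.png",a);cv2.imwrite("pics/cb.png",b)
cv2.imwrite("pics/cc.png",cv2.resize(t[130:270,90:250],None,fx=4,fy=4,interpolation=cv2.INTER_CUBIC))
cv2.imwrite("pics/cd.png",cv2.resize(t[140:280,400:560],None,fx=4,fy=4,interpolation=cv2.INTER_CUBIC))
E
```

```text
(no output)
```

View pics/ca.png

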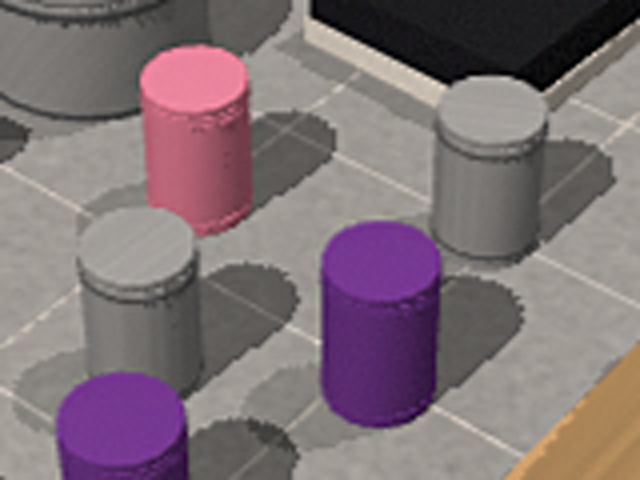

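View pics/cb.png

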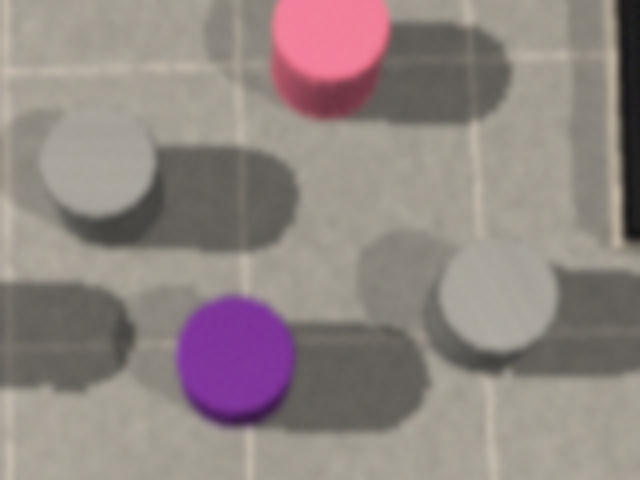

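View pics/cc.png

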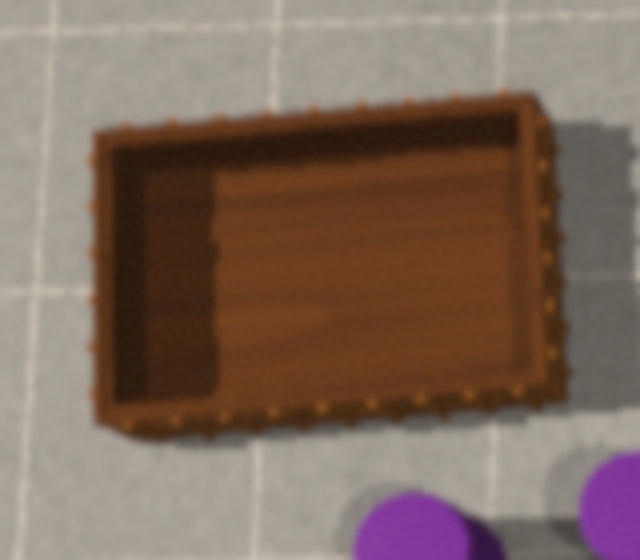

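View pics/cd.png

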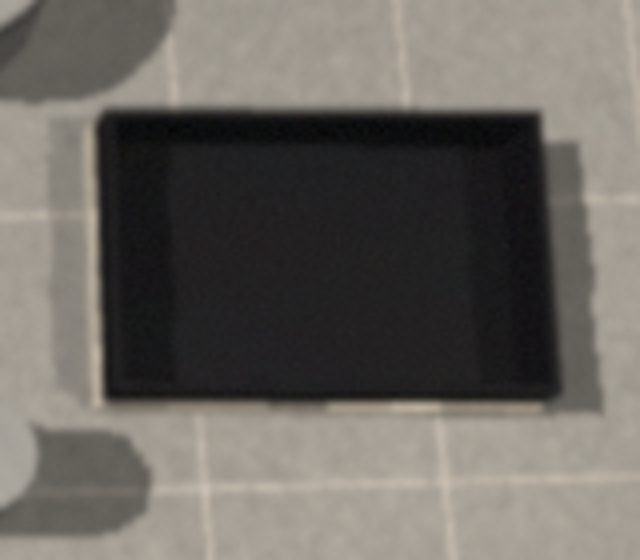

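```bash
cat > h.py <<'E'
import numpy as np,pickle
def cam(n,f=None):
    d=pickle.load(open(f or f"{n}0.pkl","rb"));return d
def ray(d,p):
    h=d["frame"].shape[0];f=h/2/np.tan(np.radians(d["vertical_fov"])/2)
    v=np.array([(p[0]-d["cx"])/f,(p[1]-d["cy"])/f,1]);P=np.array(d["pose"])
    v=P[:3,:3]@v;return P[:3,3],v/np.linalg.norm(v)
def atz(d,p,z):
    o,v=ray(d,p);return o+v*(z-o[2])/v[2]
def tri(d1,p1,d2,p2):
    o1,v1=ray(d1,p1);o2,v2=ray(d2,p2)
    A=np.stack([v1,-v2],1);s=np.linalg.lstsq(A,o2-o1,rcond=None)[0]
    a=o1+s[0]*v1;b=o2+s[1]*v2;return (a+b)/2,np.linalg.norm(a-b)
def proj(d,X):
    P=np.linalg.inv(np.array(d["pose"]));c=P[:3,:3]@X+P[:3,3];h=d["frame"].shape[0];f=h/2/np.tan(np.radians(d["vertical_fov"])/2)
    return c[:2]/c[2]*f+[d["cx"],d["cy"]]
E
python3 - <<'E'
from h import *
np.set_printoptions(precision=1,suppress=True)
s,t=cam("side"),cam("top")
for n,a,b in(("d1",(294.3,252),(294.5,220.5)),("d2",(382.5,218),(394.8,254)),("pink",(308.8,209.5),(352.8,188)),("pur",(355,256),(329,268.5))):
    print(n,tri(s,a,t,b),atz(s,a,70),atz(t,b,70))
for n,c in(("box",[(424.5,168.5),(535.2,168),(540,239.5),(426.5,239.5)]),("bas",[(114.2,163),(223.5,153.7),(228,226),(114.5,235)])):
    q=np.array([atz(t,p,40) for p in c]);print(n,q,q.mean(0),[np.linalg.norm(q[i]-q[i-1]) for i in range(4)],[np.degrees(np.arctan2(*(q[i]-q[i-1])[1::-1])) for i in range(4)])
# side basket/box rim corners
for n,c in(("box",[(337,182),(394,147),(443,167.5),(382,205)]),("bas",[(81,348),(183,274),(245,311),(149,390)])):
    q=np.array([atz(s,p,40) for p in c]);print(n,"side",q,q.mean(0),[np.linalg.norm(q[i]-q[i-1]) for i in range(4)])
E
```

```text
d1 (array([513.8,  55.1,  65.5]), np.float64(2.6450962948687806)) [508.9  58.2  70. ] [513.9  55.5  70. ]
d2 (array([456.7, -99.4,  64.4]), np.float64(1.5455259312357017)) [452.1 -93.7  70. ] [456.5 -98.3  70. ]
pink (array([564.1, -38.1,  68. ]), np.float64(1.1487069755766741)) [561.7 -36.3  70. ] [564.  -37.7  70. ]
pur (array([436.5,   3. ,  63.7]), np.float64(2.5429983846860296)) [431.3   8.1  70. ] [436.9   3.6  70. ]
box [[ 602.8 -159.3   40. ]
 [ 598.1 -341.4   40. ]
 [ 478.1 -335.8   40. ]
 [ 483.2 -154.6   40. ]] [ 540.6 -247.7   40. ] [np.float64(119.63900796865474), np.float64(182.14792257496532), np.float64(120.06110710436371), np.float64(181.31268933001613)] [np.float64(-2.2607259317952737), np.float64(-91.49272291464497), np.float64(177.34310628844008), np.float64(88.37832646114353)]
bas [[628.4 358.9  40. ]
 [639.1 175.1  40. ]
 [514.7 166.   40. ]
 [505.  351.3  40. ]] [571.8 262.8  40. ] [np.float64(123.6405144136181), np.float64(184.10142064208534), np.float64(124.76245712377778), np.float64(185.48634987444277)] [np.float64(3.5447820189391264), np.float64(-86.66938051501518), np.float64(-175.822623115885), np.float64(92.98799683230469)]
box side [[ 603.2 -163.5   40. ]
 [ 590.6 -335.9   40. ]
 [ 472.3 -330.1   40. ]
 [ 495.1 -156.4   40. ]] [ 540.3 -246.5   40. ] [np.float64(108.28675357006748), np.float64(172.81315178587846), np.float64(118.4634864511311), np.float64(175.11424262807898)]
bas side [[626.9 356.1  40. ]
 [632.9 178.7  40. ]
 [502.9 172.1  40. ]
 [501.  338.6  40. ]] [565.9 261.4  40. ] [np.float64(127.08643208924312), np.float64(177.4764155915875), np.float64(130.19490909652856), np.float64(166.54356284602395)]
```

```bash
cat >> h.py <<'E'
def plan(x,y,z,xang=None):
    from workcell import ctrl
    from scipy.spatial.transform import Rotation as Ro
    o=ctrl.get_obs();R=Ro.from_rotvec(o["orientation"]).as_matrix()
    d=R.T@(np.array([x,y,z])-o["ee_pos"]);a=np.degrees(np.arctan2(R[1,0],R[0,0]))
    print("t",o["t"],"pos",o["ee_pos"].round(1),"xang",a.round(1),"shift",d.round(1),"yaw",None if xang is None else round((a-xang+180)%360-180,1),"q",o["qpos"].round(2),"F",o["ft_force"].round(2),"w",o["width"])
E
python3 -c "
from h import *
plan(513,56,190,90)"
```

```text
t 0.1 pos [ 209.3 -588.4  193.6] xang 19.6 shift [ 502.  -505.3    4.3] yaw -70.4 q [-1.25  0.42  1.63 -0.    1.09 -0.02] F [ 0.07 -0.35 -0.2 ] w 87.53740532095846
```

>>> move_arm(increments=[0,60,-60,4,-8,0,110,-110,4,-16,0,160,-160,4,-24,0,210,-210,4,-32,0,260,-260,4,-40,0,310,-310,4,-48,0,360,-360,4,-56,0,410,-410,4,-64,0,460,-460,4,-70,0,502,-505,4,-70,0,502,-505,4,-70,0,502,-505,4,-70])

```text
t: 1.6
ee_pos: [513.9, 58.7, 190.1]
orientation: [-2.225, -2.216, -0.001]
ft_force: [0.5, -0.3, 0.8]
width: 88.1
```

```bash
python3 - <<'E'
from h import *
from workcell import ctrl
import cv2
plan(513,56,25,90)
d=ctrl.get_image("top");cv2.imwrite("pics/top1.png",d["frame"][:,:,::-1])
d=ctrl.get_image("side");cv2.imwrite("pics/side1.png",d["frame"][:,:,::-1])
E
```

```text
t 1.6 pos [513.9  58.7 190.1] xang 89.8 shift [ -3.   -0.8 165.1] yaw -0.2 q [0.09 0.27 1.87 0.   1.   0.09] F [ 0.49 -0.29  0.8 ] w 88.08373375093491
```

View pics/side1.png

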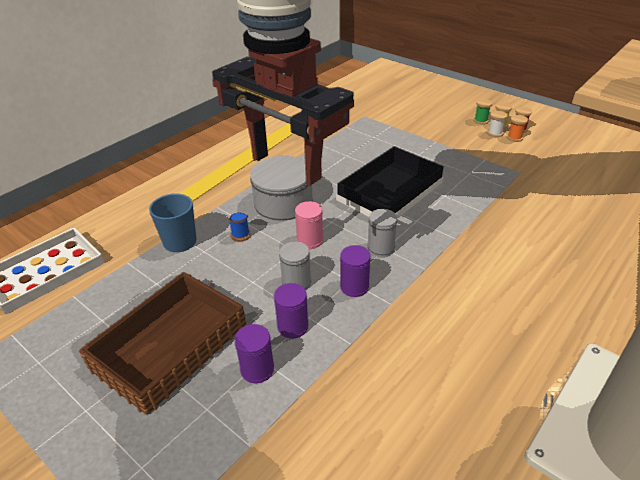

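>>> move_arm(increments=[0,-3,-1,40,0,0,-3,-1,75,0,0,-3,-1,95,0,0,-3,-1,95,0])

```text
t: 2.2
ee_pos: [510.8, 54.1, 93.6]
orientation: [-2.224, -2.213, 0.004]
ft_force: [0.2, 0.8, -0.0]
width: 87.8
```

```bash
python3 - <<'E'
from h import *
from workcell import ctrl
import cv2
plan(513,56,25,90)
d=ctrl.get_image("side");print(proj(d,ctrl.get_obs()["ee_pos"]))
cv2.imwrite("pics/side2.png",cv2.resize(d["frame"][150:300,200:400,::-1],None,fx=4,fy=4))
E
```

```text
t 2.2 pos [510.8  54.1  93.6] xang 89.7 shift [ 1.9  2.5 68.6] yaw -0.3 q [0.08 0.41 1.94 0.   0.79 0.08] F [ 0.19  0.76 -0.04] w 87.81114514508668
[293.6780767  237.49630523]
```

View pics/side2.png

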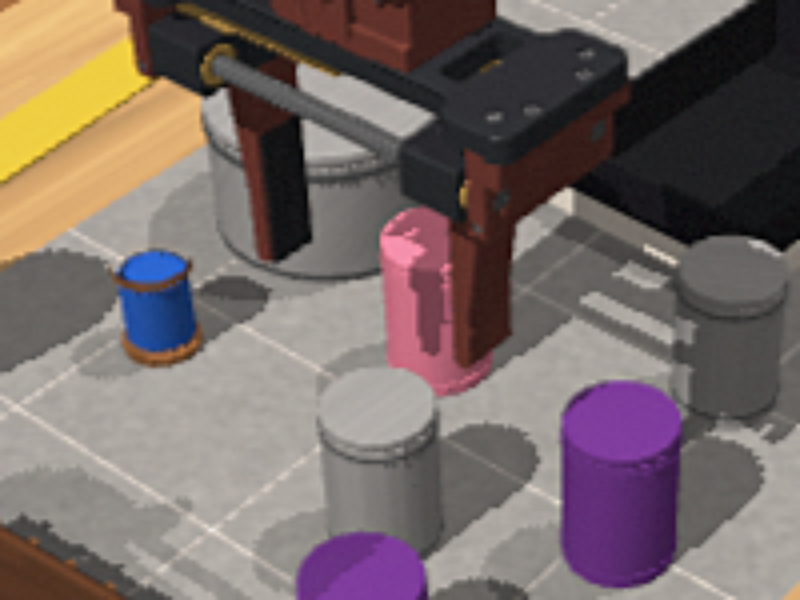

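```bash
python3 - <<'E'
from h import *
from workcell import ctrl
import cv2
o=ctrl.get_obs();print(o["ee_pos"])
e=o["ee_pos"]
for n in("side","top"):
    d=ctrl.get_image(n);im=d["frame"][:,:,::-1].copy()
    im=cv2.resize(im,None,fx=4,fy=4)
    for sx in(-1,1):
        q=[]
        for a,b in((44,-10),(57.5,-10),(57.5,10),(44,10)):
            p=proj(d,e+[sx*a,b,0]);q.append((p+.5)*4)
        cv2.polylines(im,[np.array(q).astype(int)],True,(0,255,0),1)
    for c in((513,56),(456,-98)):
      for z in(0,70):
        an=np.linspace(0,6.28,40);q=[(proj(d,np.array([c[0]+23*np.cos(k),c[1]+23*np.sin(k),z]))+.5)*4 for k in an]
        cv2.polylines(im,[np.array(q).astype(int)],True,(0,0,255),1)
    c=(800,560)
    im=im[600:1200,800:1600] if n=="side" else im[640:1240,1000:1800]
    cv2.imwrite(f"pics/{n}3.png",im)
E
```

```text
[511.85672103  54.27433888  94.6740154 ]
```

View pics/side3.png

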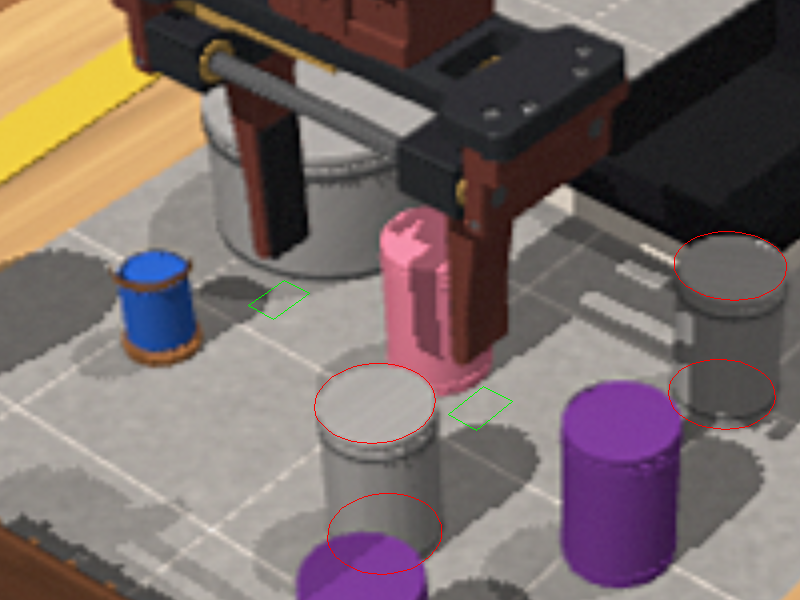

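View pics/top3.png

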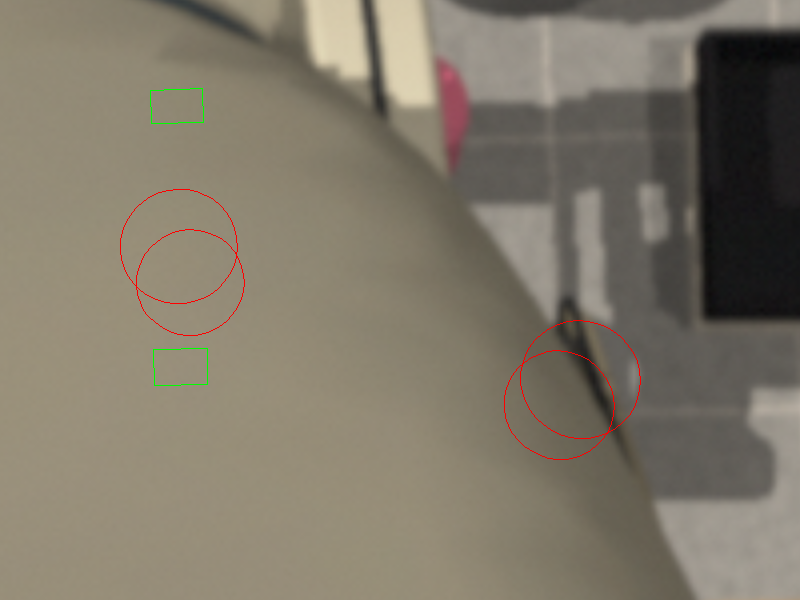

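Side overlay check: the drum outlines fit to within about 2 px. The fingertips show near px (270,211) and (320,237), about 14 px above where the reported TCP puts them. I need to know whether that offset is vertical or horizontal before gripping, so I'll go up and over the box, where both cameras may see the tips.

```bash
python3 - <<'E'
from h import *
from workcell import ctrl
print(ctrl.grip_point_offset,[a for a in dir(ctrl) if a[0]!='_'])
plan(540,-230,180,90)
E
```

```text
18.700000000000003 ['Unreachable', 'close_job', 'get_image', 'get_obs', 'grip_point_offset']
t 2.35 pos [513.1  54.6  95.8] xang 89.7 shift [-284.4   28.2  -84.6] yaw -0.3 q [0.08 0.41 1.94 0.   0.79 0.09] F [-0.05 -0.23 -0.15] w 87.81808591644916
```

>>> move_arm(increments=[0,-10,2,-55,0,0,-60,8,-85,0,0,-120,14,-85,0,0,-180,20,-85,0,0,-240,25,-85,0,0,-284,28,-85,0,0,-284,28,-85,0,0,-284,28,-85,0])

```text
t: 3.35
ee_pos: [539.7, -229.3, 181.1]
orientation: [-2.227, -2.216, -0.003]
ft_force: [0.1, -0.4, -0.6]
width: 87.4
```

```bash
cat > ov.py <<'E'
from h import *
from workcell import ctrl
import cv2,sys
from scipy.spatial.transform import Rotation as Ro
def ov(tag):
    o=ctrl.get_obs();e=o["ee_pos"];R=Ro.from_rotvec(o["orientation"]).as_matrix();w=o["width"]/2
    print(o["t"],e)
    for n in("side","top"):
        d=ctrl.get_image(n);im=d["frame"][:,:,::-1].copy();pickle.dump(d,open(f"{n}{tag}.pkl","wb"))
        pc=proj(d,e);im=cv2.resize(im,None,fx=4,fy=4,interpolation=cv2.INTER_CUBIC)
        for sx in(-1,1):
            q=[(proj(d,e+R@[b,sx*a,0])+.5)*4 for a,b in((w,-10),(w+13.5,-10),(w+13.5,10),(w,10))]
            cv2.polylines(im,[np.array(q).astype(int)],True,(0,255,0),1)
        x0=int(np.clip(pc[0]*4-400,0,2560-800));y0=int(np.clip(pc[1]*4-300,0,1920-600))
        print(n,"crop origin",x0/4,y0/4,"tcp px",pc)
        cv2.imwrite(f"pics/{n}{tag}.png",im[y0:y0+600,x0:x0+800])
ov(sys.argv[1])
E
python3 ov.py 4
```

```text
3.35 [ 539.66178485 -229.2789741   181.08063127]
side crop origin 289.25 34.75 tcp px [389.31566891 109.82998322]
top crop origin 399.0 102.75 tcp px [499.05196816 177.81500566]
```

View pics/side4.png

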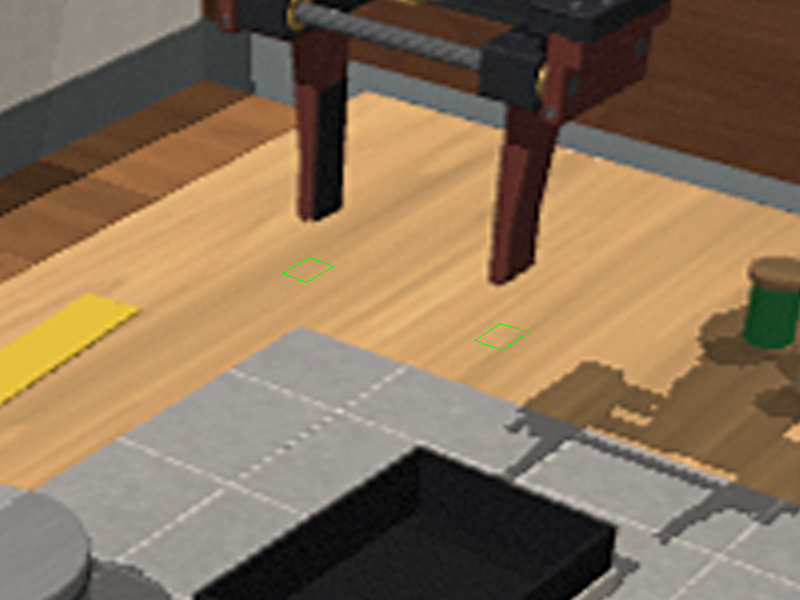

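View pics/top4.png

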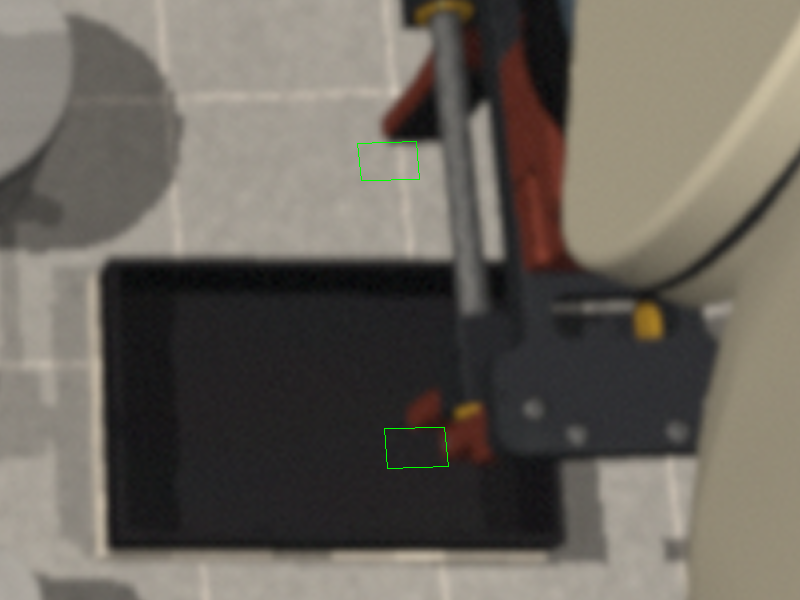

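```bash
python3 - <<'E'
from h import *
s,t=cam("","side4.pkl"),cam("","top4.pkl")
g=lambda p,o:(p[0]/4+o[0]-.4,p[1]/4+o[1]-.4)
S=(289.25,34.75);T=(399,102.75)
for a,b in(((312,221),(388,137)),((343,210),(437,138))):
    print(tri(s,g(a,S),t,g(b,T)))
print("expected +-y 10:",539.7+43.7,-229.3,181.1)
E
python3 - <<'E'
import cv2
im=cv2.imread('pics/top4.png')[60:200,340:560]
cv2.imwrite('pics/t4z.png',cv2.resize(im,None,fx=3,fy=3))
E
```

```text
(array([ 585.75788453, -221.33463121,  208.43730946]), np.float64(4.669002325842419))
(array([ 583.37388735, -238.07449772,  208.40882762]), np.float64(8.044162606618004))
expected +-y 10: 583.4000000000001 -229.3 181.1
```

View pics/t4z.png

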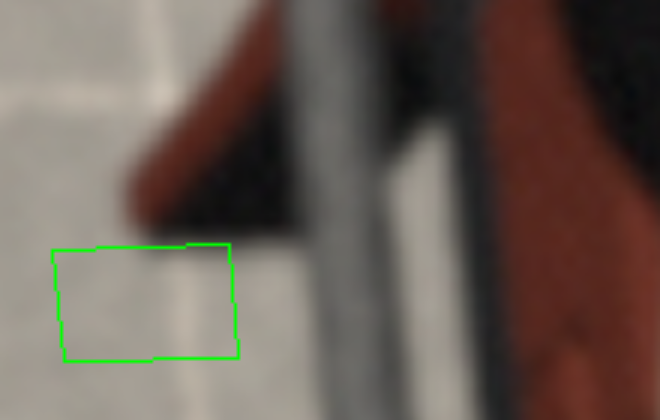

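The triangulated tips come out at (584, -230, 208). The horizontal position matches the TCP, but they are about 27 mm higher than the reported TCP height. So the reported z seems to be low by 27 mm, and I'll confirm that in steps at drum 2, which is clear in the side view.

```bash
python3 -c "
from h import *
plan(455,-97,75,90)"
```

```text
t 3.45 pos [ 539.8 -228.4  180.9] xang 89.8 shift [131.  -85.3 106. ] yaw -0.2 q [-0.42  0.38  1.73  0.    1.03 -0.42] F [ 0.22  0.42 -0.06] w 87.9063234210857
```

>>> move_arm(increments=[0,45,-30,10,0,0,90,-60,20,0,0,131,-85,40,0,0,131,-85,80,0,0,131,-85,105,0,0,131,-85,130,0,0,131,-85,140,0,0,131,-85,140,0])

```text
t: 4.45
ee_pos: [455.1, -96.3, 40.9]
orientation: [-2.223, -2.218, -0.002]
ft_force: [-0.4, 0.2, 0.7]
width: 87.7
```

```bash
python3 ov.py 5; python3 -c "
from h import *
plan(455,-97,25,90)"
```

```text
4.45 [455.08101842 -96.27572859  40.89977086]
side crop origin 281.0 155.25 tcp px [381.01517186 230.28069506]
top crop origin 291.0 182.5 tcp px [391.24008086 257.7452013 ]
t 4.55 pos [455.9 -96.7  41.7] xang 89.8 shift [-0.3 -0.9 16.7] yaw -0.2 q [-0.24  0.45  2.07  0.    0.62 -0.24] F [ 0.81  0.67 -0.11] w 87.66849465466656
```

View pics/side5.png

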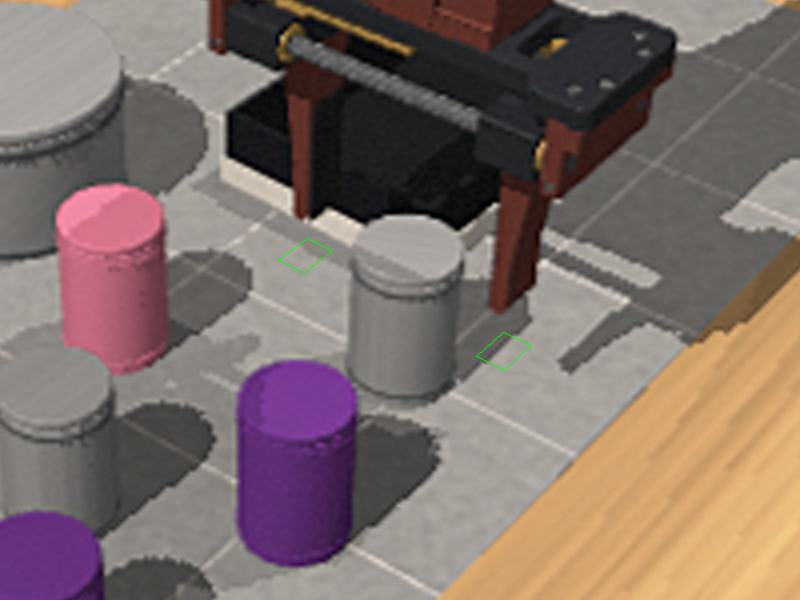

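The tips' midpoint sits at about z = 65 on the drum's own height scale while the TCP reads 41, so the reported z is about 25 mm low. I'll go on down in steps.

>>> move_arm(increments=[0,0,0,12,0,0,0,0,22,0,0,0,0,27,0,0,0,0,27,0])

```text
t: 5.05
ee_pos: [455.5, -96.7, 14.1]
orientation: [-2.224, -2.218, -0.003]
ft_force: [-0.0, -0.5, 0.2]
width: 88.0
```

```bash
python3 ov.py 6; python3 -c "
from h import *
plan(455,-97,3,90)"
```

```text
5.05 [455.47847812 -96.65680352  14.1463362 ]
side crop origin 280.0 167.0 tcp px [380.15531174 242.20310958]
top crop origin 289.25 184.75 tcp px [389.48969072 259.88393218]
t 5.15 pos [455.9 -96.7  14.6] xang 89.8 shift [-0.3 -1.  11.6] yaw -0.2 q [-0.24  0.51  2.07  0.    0.56 -0.24] F [-0.15  0.3   0.07] w 87.72469876932954
```

View pics/side6.png

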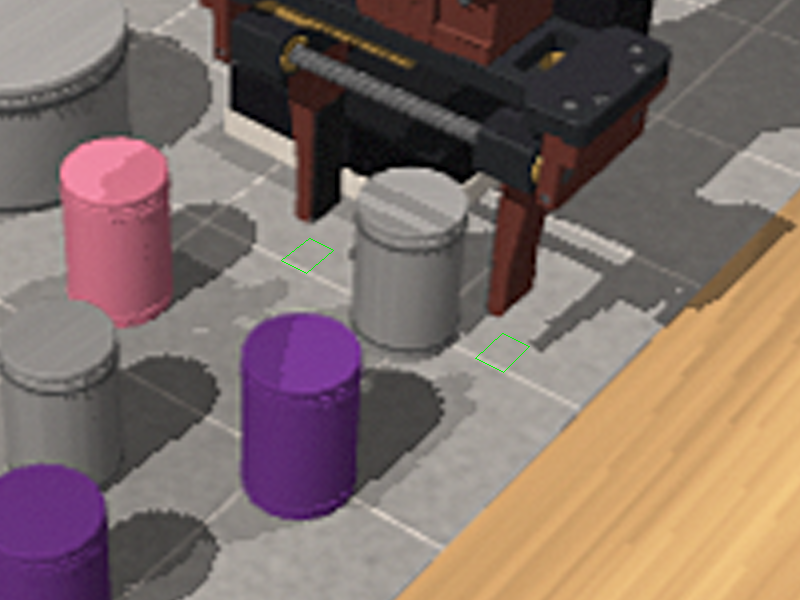

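The fingers straddle drum 2 (px (381,232)), with the tips at roughly z = 40. I'll go 10 mm lower and close.

>>> move_arm(increments=[0,0,-1,6,0,0,0,-1,10,0,0,0,-1,10,0,200,0,-1,10,0,200,0,-1,10,0,200,0,-1,10,0,200,0,-1,10,0,200,0,-1,10,0,200,0,-1,10,0])

```text
t: 6.28
ee_pos: [455.3, -96.8, 4.7]
orientation: [2.224, 2.218, 0.004]
ft_force: [0.7, -0.2, 0.5]
width: 45.7
```

```bash
python3 ov.py 7; python3 -c "
from h import *
plan(455,-97,3,90)"
```

```text
6.275 [455.26030502 -96.81751339   4.74444634]
side crop origin 280.0 171.25 tcp px [380.04087929 246.35970154]
top crop origin 288.75 185.75 tcp px [388.92822507 260.81542611]
t 6.375 pos [455.3 -96.8   4.8] xang 89.8 shift [-0.2 -0.3  1.8] yaw -0.2 q [-0.24  0.53  2.08  0.    0.53 -0.24] F [ 1.7  -0.28  0.86] w 45.63159461880191
```

View pics/side7.png

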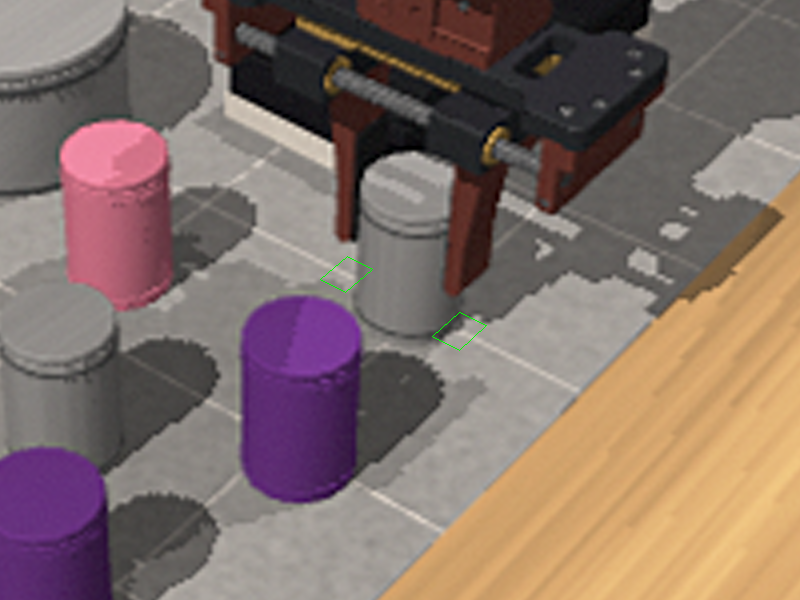

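Drum 2 is gripped at its middle height, with the opening at 45.6 mm. Now to lift it and feel the weight.

>>> move_arm(increments=[200,0,0,-10,0,200,0,0,-30,0,200,0,0,-50,0,200,0,0,-50,0,200,0,0,-50,0,200,0,0,-50,0])

```text
t: 7.12
ee_pos: [454.5, -96.7, 54.1]
orientation: [-2.224, -2.218, -0.003]
ft_force: [-0.7, -0.2, -1.7]
width: 45.4
```

```bash
python3 - <<'E'
from workcell import ctrl
for i in range(4):
    o=ctrl.get_obs();print(o["t"],o["ft_force"].round(2),o["moment"].round(3),o["width"],o["ee_pos"].round(1))
    ctrl.get_image("side")
E
python3 ov.py 8
```

```text
7.125 [-0.74 -0.22 -1.66] [-0.016 -0.121 -0.062] 45.423130493466324 [454.5 -96.7  54.1]
7.175 [-0.16 -0.42 -2.2 ] [-0.002 -0.1    0.008] 45.62385236945292 [454.6 -96.7  54.1]
7.225 [-0.7  -0.69 -1.07] [-0.025 -0.053  0.009] 45.57466977739861 [454.6 -96.7  54.1]
7.275 [ 0.87  0.75 -1.4 ] [-0.014 -0.089 -0.017] 45.71378787370624 [454.7 -96.8  54.2]
7.325 [454.83130318 -96.80611516  54.30282547]
side crop origin 281.5 148.75 tcp px [381.7346502  223.92541596]
top crop origin 292.5 181.5 tcp px [392.62289059 256.63874479]
```

View pics/side8.png

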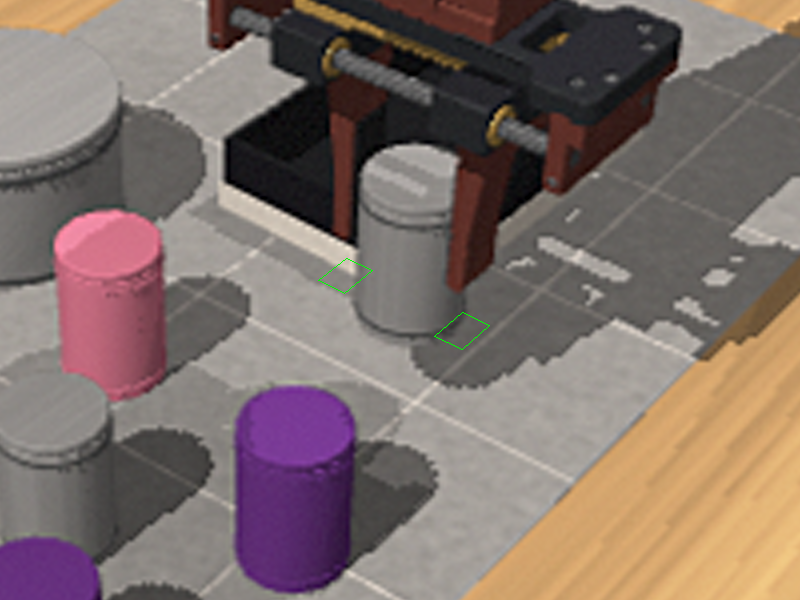

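The lift reads about -1.6 N, which is 0.16 kg, so drum 2 is hollow and goes in the basket. I'll put it at the far +y half, around (568,302).

```bash
python3 -c "
from h import *
plan(568,302,110,93.5)"
```

```text
t 7.425 pos [455.  -96.8  54.5] xang 89.8 shift [399.2 112.  -54.7] yaw -3.7 q [-0.24  0.43  2.07  0.    0.65 -0.24] F [-0.    0.35 -1.42] w 46.04437347416948
```

>>> move_arm(increments=[200,0,0,-40,0,200,30,8,-55,-1,200,80,22,-55,-2,200,130,36,-55,-3,200,180,50,-55,-4,200,230,64,-55,-4,200,280,78,-55,-4,200,330,92,-55,-4,200,370,104,-55,-4,200,399,112,-55,-4,200,399,112,-55,-4,200,399,112,-55,-4])

```text
t: 8.93
ee_pos: [567.3, 301.0, 109.7]
orientation: [2.146, 2.295, 0.001]
ft_force: [0.4, -0.5, -1.1]
width: 45.8
```

```bash
python3 ov.py 9; python3 -c "
from h import *
plan(568,302,10,93.5)"
```

```text
8.925 [567.33059354 301.01429488 109.72895178]
side crop origin 28.75 234.5 tcp px [128.84631839 309.51474657]
top crop origin 30.25 109.75 tcp px [130.29297346 184.89554248]
t 9.025 pos [567.6 300.6 110. ] xang 93.8 shift [  1.3   0.4 100. ] yaw 0.3 q [0.47 0.55 1.65 0.   0.95 0.4 ] F [ 0.02  0.04 -1.42] w 45.64094864861508
```

View pics/side9.png

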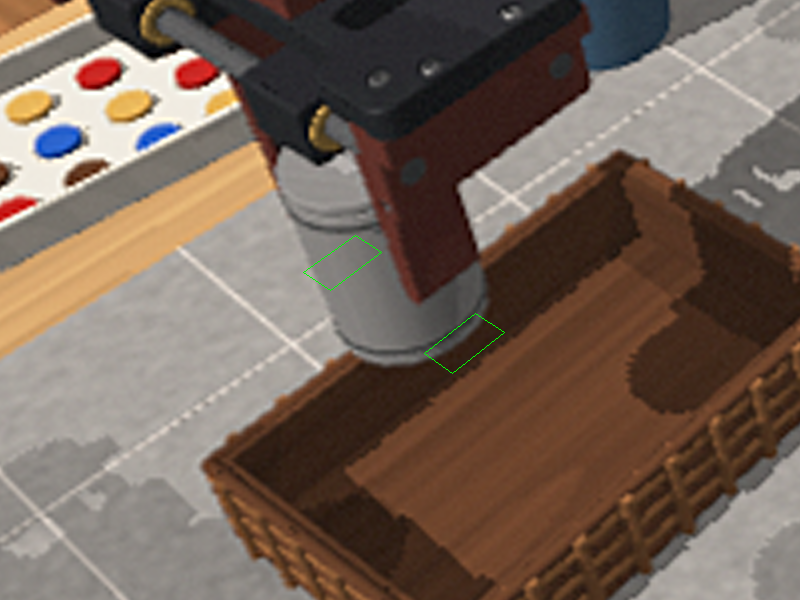

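View pics/top9.png

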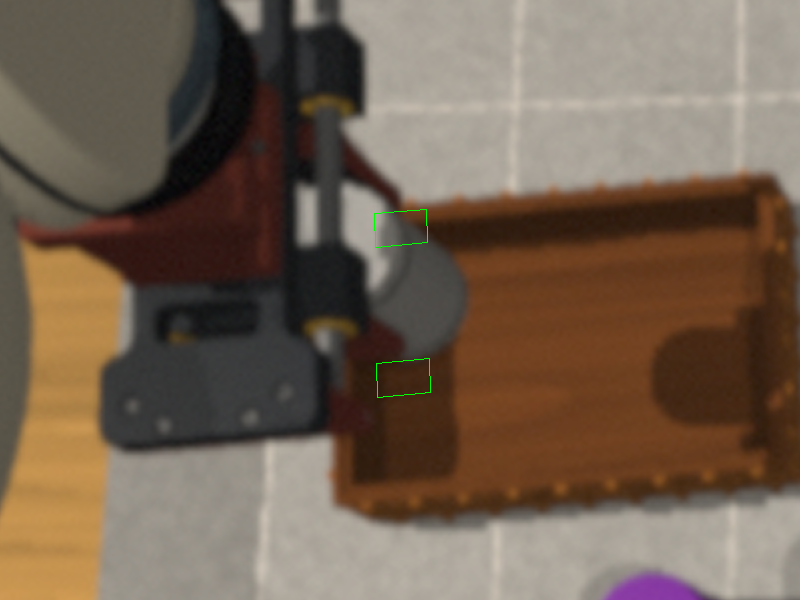

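>>> move_arm(increments=[200,0,0,40,0,200,0,0,70,0,200,0,0,88,0,200,0,0,94,0,200,0,0,98,0,200,0,0,99,0,200,0,0,99,0])

```text
t: 9.9
ee_pos: [568.1, 301.0, 11.8]
orientation: [2.146, 2.293, 0.004]
ft_force: [-0.2, 0.8, -1.5]
width: 45.7
```

```bash
python3 ov.py 10; python3 -c "
from h import *
plan(568,302,9,93.5)"
```

```text
9.9 [568.13145272 300.96980638  11.76999135]
side crop origin 46.75 282.25 tcp px [146.78745751 357.26897476]
top crop origin 52.75 126.0 tcp px [152.92828081 201.1212525 ]
t 10.0 pos [568.  300.9  11.6] xang 93.8 shift [1.1 0.1 2.6] yaw 0.3 q [0.47 0.68 1.68 0.   0.78 0.4 ] F [-0.34 -0.02 -1.55] w 45.673238773750995
```

View pics/side10.png

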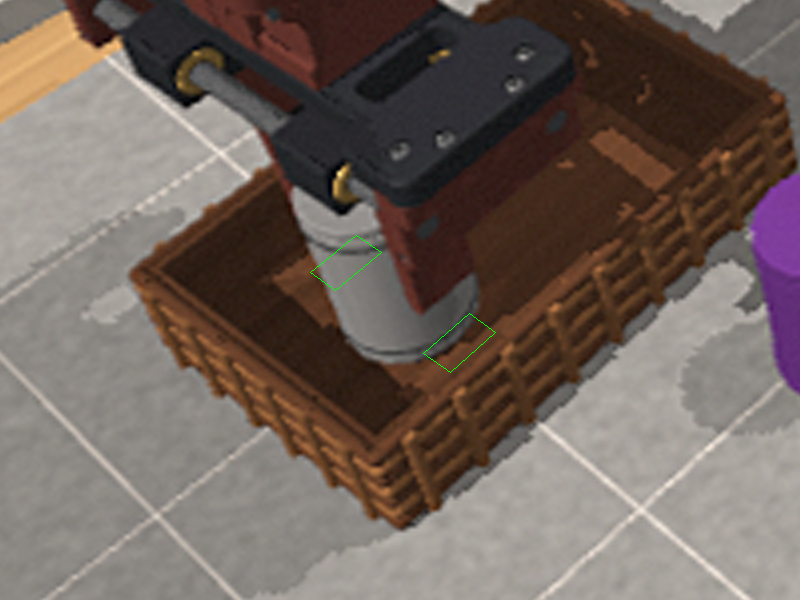

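>>> move_arm(increments=[200,0,0,1,0,200,0,0,2,0,200,0,0,3,0,200,0,0,3,0])

```text
t: 10.5
ee_pos: [568.0, 300.9, 8.8]
orientation: [2.146, 2.293, 0.003]
ft_force: [-0.9, -0.2, 1.5]
width: 46.3
```

```bash
python3 -c "
from h import *
plan(568,302,9,93.5)"
```

```text
t 10.5 pos [568.  300.9   8.8] xang 93.8 shift [ 1.1  0.  -0.2] yaw 0.3 q [0.47 0.69 1.68 0.   0.77 0.4 ] F [-0.88 -0.24  1.48] w 46.30971350496463
```

Contact: the vertical force went from -1.5 to +1.5 N. I'll open partly, then rise straight up.

>>> move_arm(increments=[70,0,0,0,0,70,0,0,0,0,70,0,0,0,0,70,0,0,0,0,70,0,0,-20,0,70,0,0,-60,0,70,0,0,-110,0,70,0,0,-150,0,70,0,0,-150,0])

```text
t: 11.62
ee_pos: [570.3, 302.0, 164.3]
orientation: [2.144, 2.291, 0.016]
ft_force: [0.8, -0.3, -0.6]
width: 63.5
```

```bash
python3 ov.py 11; python3 -c "
from h import *
plan(512,56,150,90)"
```

```text
11.625 [570.30887668 302.03905434 164.27554194]
side crop origin 14.75 202.75 tcp px [114.90122962 277.9468147 ]
top crop origin 14.25 96.5 tcp px [114.4192709  171.61833588]
t 11.725 pos [567.8 300.7 159.9] xang 93.8 shift [-240.5  -71.9    9.3] yaw 3.8 q [0.47 0.48 1.62 0.   1.04 0.4 ] F [0.58 0.35 0.04] w 63.878989116996244
```

View pics/side11.png

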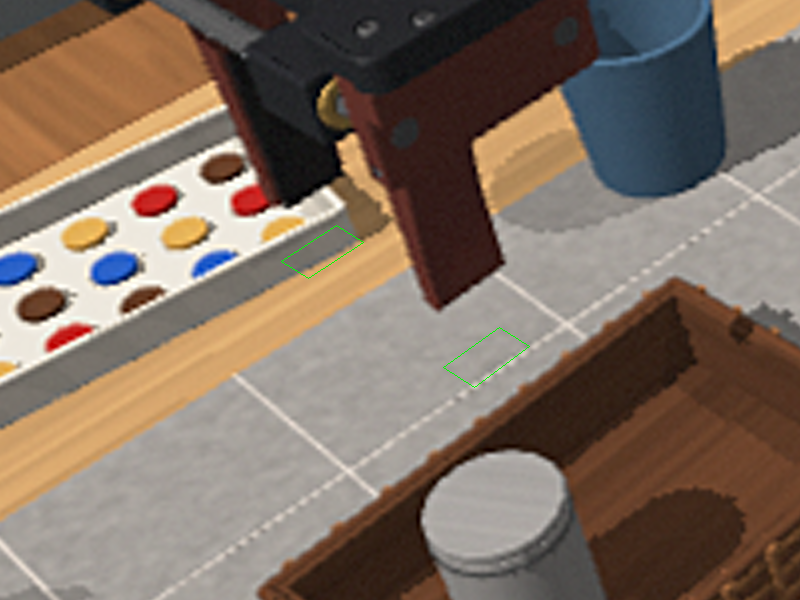

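Drum 2 stands upright in the basket, lid at px (140,328). On to drum 1.

>>> move_arm(increments=[0,-60,-18,0,1,0,-120,-36,0,2,0,-180,-54,0,3,0,-225,-68,8,4,0,-240,-72,20,4,0,-240,-72,60,4,0,-240,-72,100,4,0,-240,-72,130,4,0,-240,-72,138,4,0,-240,-72,138,4])

```text
t: 12.98
ee_pos: [512.0, 57.2, 20.7]
orientation: [-2.225, -2.218, -0.004]
ft_force: [-0.1, -1.1, -0.3]
width: 87.6
```

```bash
python3 ov.py 12; python3 -c "
from h import *
plan(512,56.5,5,90)"
```

```text
12.975 [512.00701019  57.23744252  20.6964504 ]
side crop origin 194.75 199.0 tcp px [294.95958943 274.1394889 ]
top crop origin 195.5 153.0 tcp px [295.55005029 228.17484334]
t 13.075 pos [513.   57.1  22. ] xang 89.8 shift [-0.7 -1.1 17. ] yaw -0.2 q [0.09 0.54 1.97 0.   0.63 0.09] F [-0.32  0.02 -0.33] w 87.85907981961262
```

View pics/side12.png

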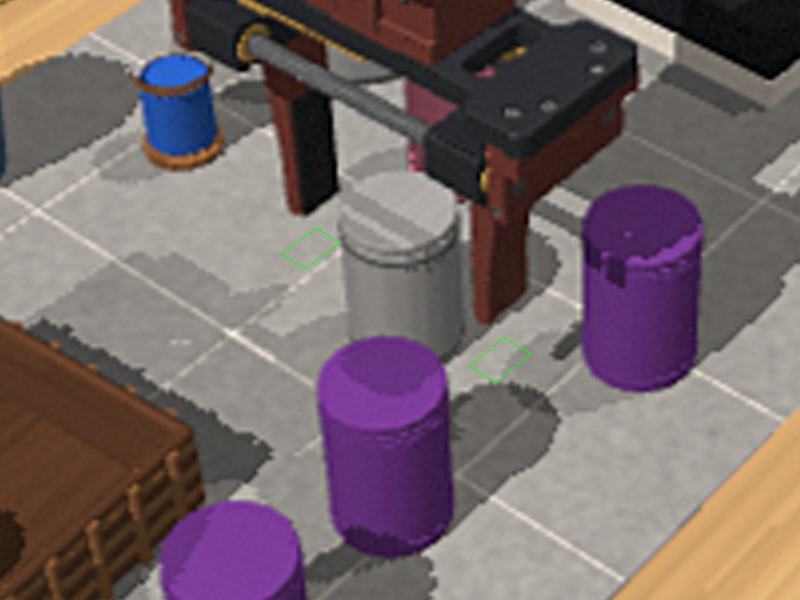

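The fingers straddle drum 1, lid at px (294,252). I'll lower, close and lift.

>>> move_arm(increments=[0,0,0,10,0,0,0,0,16,0,0,0,0,16,0,200,0,0,16,0,200,0,0,16,0,200,0,0,16,0,200,0,0,16,0,200,0,0,16,0,200,0,0,16,0])

```text
t: 14.2
ee_pos: [514.1, 57.2, 6.2]
orientation: [2.223, 2.216, 0.009]
ft_force: [3.2, -1.0, -0.3]
width: 45.2
```

>>> move_arm(increments=[200,0,0,-10,0,200,0,0,-30,0,200,0,0,-50,0,200,0,0,-50,0,200,0,0,-50,0,200,0,0,-50,0])

```text
t: 14.95
ee_pos: [512.8, 57.0, 55.3]
orientation: [2.224, 2.217, 0.007]
ft_force: [1.2, 0.2, -7.3]
width: 45.1
```

```bash
python3 - <<'E'
from workcell import ctrl
for i in range(4):
    o=ctrl.get_obs();print(o["t"],o["ft_force"].round(2),o["moment"].round(3),o["width"],o["ee_pos"].round(1))
    ctrl.get_image("side")
E
python3 ov.py 13
```

```text
14.95 [ 1.19  0.21 -7.31] [ 0.017 -0.118 -0.02 ] 45.0886119314055 [512.8  57.   55.3]
15.0 [ 0.11 -0.55 -7.52] [ 0.008 -0.057 -0.059] 45.49650386212172 [513.   57.   55.4]
15.05 [-0.41  0.63 -7.2 ] [-0.008 -0.092  0.016] 44.856404868960745 [513.1  57.1  55.5]
15.1 [ 0.3   0.99 -7.6 ] [-0.04  -0.08   0.022] 44.857980406444476 [513.3  57.1  55.6]
15.15 [513.41303778  57.08781082  55.6971209 ]
side crop origin 193.0 182.25 tcp px [293.11601329 257.34618931]
top crop origin 194.0 147.75 tcp px [294.14768819 222.80098963]
```

View pics/side13.png

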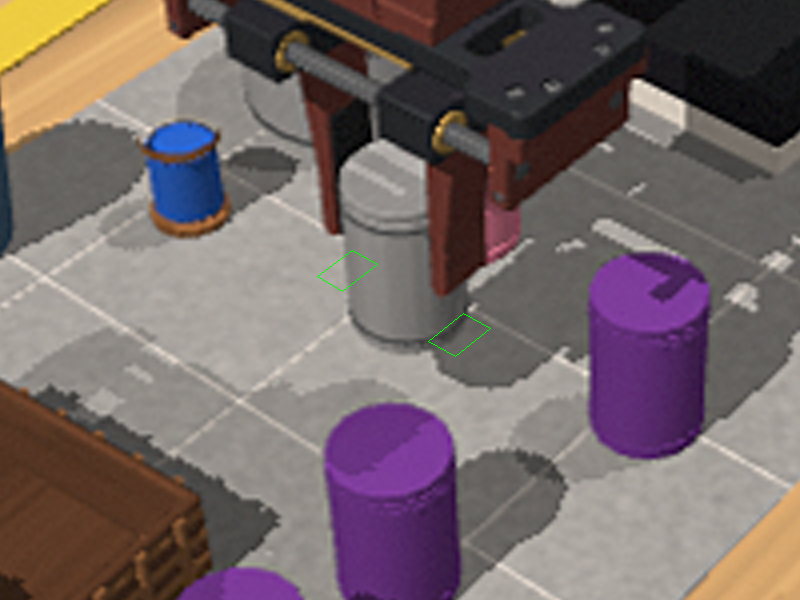

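The lift reads about -7.4 N (0.75 kg), so drum 1 is solid and goes in the black box at its centre, (540,-247).

```bash
python3 -c "
from h import *
plan(540,-247,115,88)"
```

```text
t 15.25 pos [513.6  57.1  55.9] xang 89.8 shift [-303.9   27.7  -59.6] yaw 1.8 q [0.09 0.48 1.96 0.   0.7  0.09] F [-0.17 -0.32 -6.31] w 45.17119990206511
```

>>> move_arm(increments=[200,0,0,-40,0,200,-20,2,-60,0,200,-65,6,-60,0,200,-115,10,-60,0,200,-165,15,-60,1,200,-215,20,-60,2,200,-260,24,-60,2,200,-295,27,-60,2,200,-304,28,-60,2,200,-304,28,-60,2,200,-304,28,-60,2])

```text
t: 16.62
ee_pos: [539.8, -246.0, 115.1]
orientation: [2.262, 2.179, 0.009]
ft_force: [-0.3, -0.3, -7.0]
width: 45.1
```

```bash
python3 ov.py 14; python3 -c "
from h import *
plan(540,-247,14,88)"
```

```text
16.625 [ 539.8479089  -245.98169269  115.12750449]
side crop origin 292.0 64.75 tcp px [392.21973755 139.75657348]
top crop origin 395.25 115.75 tcp px [495.46657594 190.94171612]
t 16.725 pos [ 540.1 -245.9  115.3] xang 87.9 shift [ -1.3  -0.6 101.3] yaw -0.1 q [-0.45  0.48  1.76  0.01  0.9  -0.42] F [-0.24 -0.38 -6.7 ] w 44.956068948322205
```

View pics/side14.png

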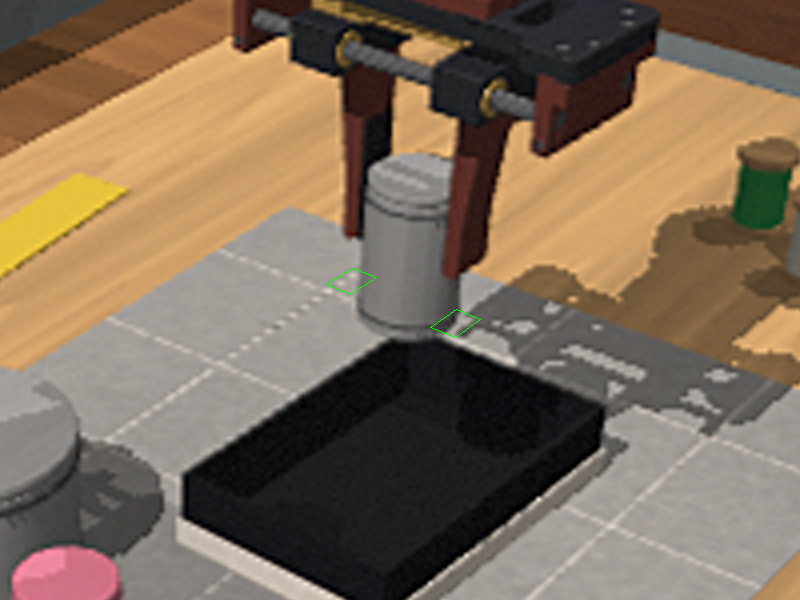

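View pics/top14.png

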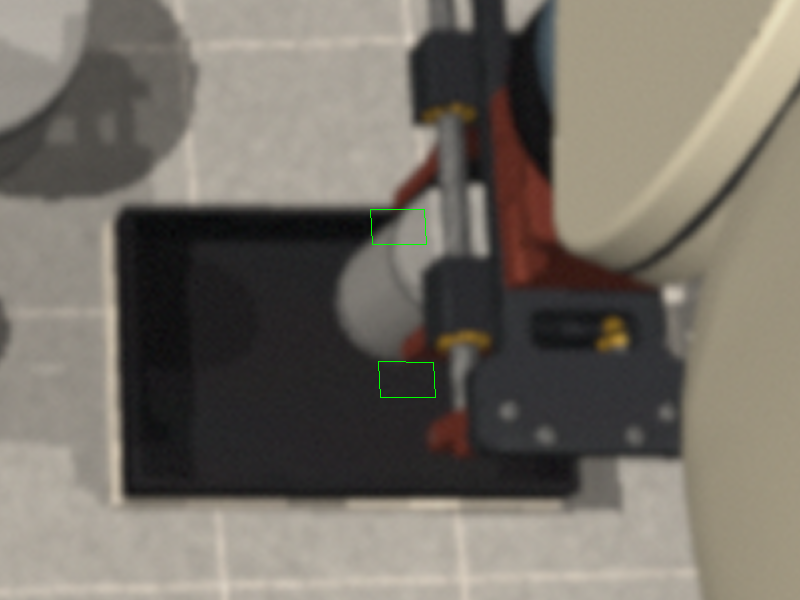

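Drum 1 hangs upright over the box. I'll lower it.

>>> move_arm(increments=[200,0,0,40,0,200,0,0,75,0,200,0,0,92,0,200,0,0,99,0,200,0,0,101,0,200,0,0,102,0,200,0,0,102,0])

```text
t: 17.6
ee_pos: [541.2, -246.0, 14.2]
orientation: [2.26, 2.178, 0.009]
ft_force: [-0.3, -0.2, -7.0]
width: 45.0
```

```bash
python3 ov.py 15; python3 -c "
from h import *
plan(540,-247,10,88)"
```

```text
17.6 [ 541.21418224 -246.0097635    14.1510441 ]
side crop origin 288.25 110.25 tcp px [388.29878112 185.36025159]
top crop origin 375.5 131.75 tcp px [475.74732894 206.91413985]
t 17.7 pos [ 541.  -245.9   13.9] xang 87.9 shift [-1.1 -1.   3.9] yaw -0.1 q [-0.45  0.63  1.79  0.01  0.72 -0.42] F [ 0.52  0.01 -6.57] w 45.23946754364776
```

View pics/side15.png

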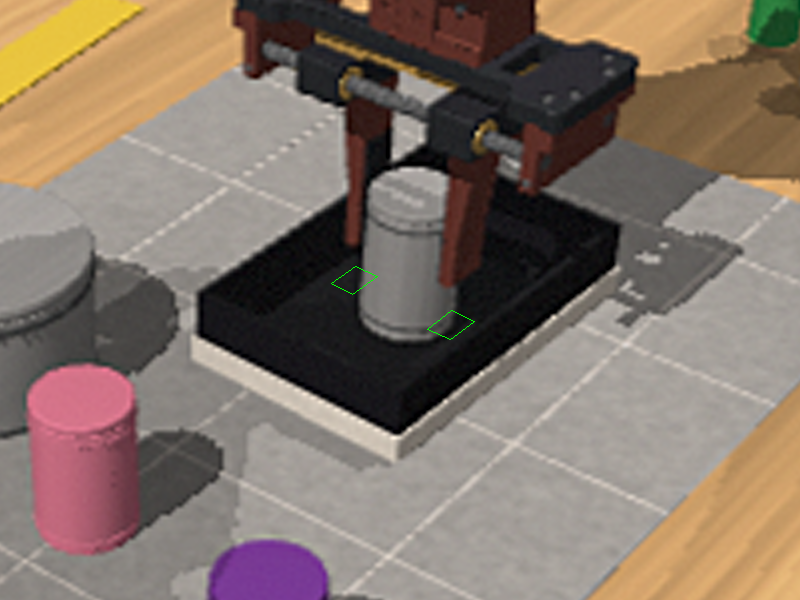

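>>> move_arm(increments=[200,0,0,1,0,200,0,0,2,0,200,0,0,3,0,200,0,0,3,0])

```text
t: 18.2
ee_pos: [540.9, -245.9, 10.8]
orientation: [2.261, 2.178, 0.009]
ft_force: [0.8, -0.6, -6.7]
width: 45.1
```

>>> move_arm(increments=[200,0,0,1,0,200,0,0,1,0,200,0,0,2,0,200,0,0,2,0])

```text
t: 18.7
ee_pos: [541.2, -245.8, 10.2]
orientation: [2.26, 2.178, 0.01]
ft_force: [-3.3, 2.7, 11.4]
width: 45.0
```

Contact at +11 N, so I'll back off 0.5 mm, open and rise.

>>> move_arm(increments=[200,0,0,-0.5,0,70,0,0,-0.5,0,70,0,0,-0.5,0,70,0,0,-0.5,0,70,0,0,-0.5,0,70,0,0,-20,0,70,0,0,-60,0,70,0,0,-110,0,70,0,0,-170,0,70,0,0,-170,0])

```text
t: 19.95
ee_pos: [543.4, -247.8, 186.9]
orientation: [2.253, 2.171, 0.016]
ft_force: [0.5, 0.1, -0.7]
width: 63.3
```

```bash
python3 -c "
from h import *
plan(209,-589,194)"
```

```text
t 19.95 pos [ 543.4 -247.8  186.9] xang 87.9 shift [-353.4 -321.4  -11.7] yaw None q [-0.45  0.38  1.71  0.01  1.03 -0.42] F [ 0.5   0.09 -0.69] w 63.321214928944336
```

>>> move_arm(increments=[70,-50,-45,-12,0,70,-100,-90,-12,0,70,-150,-135,-12,0,70,-200,-180,-12,0,70,-250,-225,-12,0,70,-300,-270,-12,0,70,-350,-320,-12,0,70,-350,-320,-12,0,70,-350,-320,-12,0])

```text
t: 21.08
ee_pos: [208.2, -586.8, 193.9]
orientation: [2.257, 2.167, 0.015]
ft_force: [0.0, 1.0, -0.6]
width: 63.7
```

```bash
python3 - <<'E'
from h import *
from workcell import ctrl
import cv2
ims=[]
for n in("side","top"):
    d=ctrl.get_image(n);im=d["frame"][:,:,::-1].copy();cv2.imwrite(f"pics/{n}16.png",im);pickle.dump(d,open(f"{n}16.pkl","wb"))
print(ctrl.get_obs()["ee_pos"],ctrl.get_obs()["t"])
E
```

```text
[ 210.34228242 -584.97472372  193.95106089] 21.175
```

View pics/side16.png

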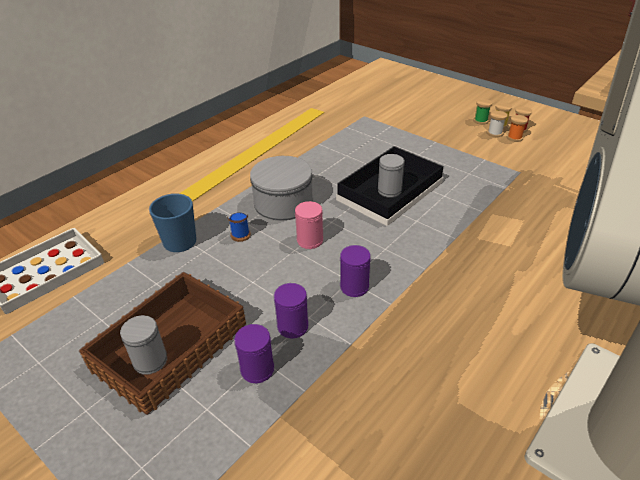

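View pics/top16.png

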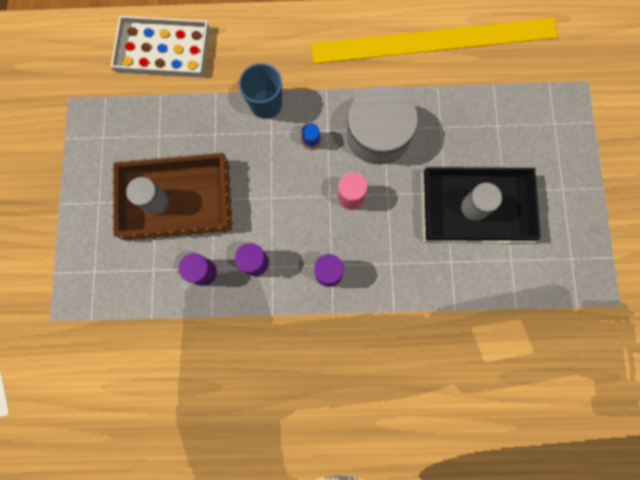

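Both drums stand upright and released: the hollow one in the basket (lid at top px (141,190), side px (139,330)), and the solid one in the black box (lid at top px (487,197), side px (391,161)). The look-alikes haven't moved. I'll hand in.

```bash
python3 - <<'E'
from h import *
from workcell import ctrl
s,t=cam("","side16.pkl"),cam("","top16.pkl")
print(tri(s,(139.5,329),t,(141,190)),tri(s,(391,161),t,(487,197)))
print(ctrl.close_job())
E
```

```text
(array([569.10371644, 298.30580923,  69.32910191]), np.float64(4.680822553239596)) (array([ 542.52627888, -249.11431543,   67.61671253]), np.float64(2.462311491922629))
the job is handed in; nothing more can be done
None
```

I lifted both steel drums and placed them. The one near the black box felt like about 1.6 N (0.16 kg), so it is hollow and stands in the basket. The other felt like about 7.4 N (0.75 kg), so it is solid and stands in the black box. The job was handed in at about 21 s of the 53 s allowed, and gave no verdict.

**Last checks:** both pictures show the drums upright, released and well inside their containers, with the arm clear and the look-alikes where they were. Triangulated lid centres are (569, 298, 69) mm in the basket and (543, -249, 68) mm in the box. The expected lid height is 74 mm, but the cameras also read the lids about 5 mm low before I moved anything.

**Disagreements:**
- **Tool height:** in the pictures the fingertips sit about 26 mm above the reported tool point. I set the grip height from the pictures instead.
- **Camera rays:** the rays from the two views missed each other by 2–5 mm at the lids.
- **Solid drum's landing:** it touched down with about 11 N before I eased off and released it.

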